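# Let the wooden slab down onto its bearers with the release key

## Robot

A 6-joint arm with a two-finger parallel gripper is mounted at the origin on the work surface. World frame = base frame: x ahead of the robot, y to its left, z up, the work surface at z = 0. Lengths are in mm, angles in rad, forces in N, time in s.
With the tool pointing down it reaches from about 275 to 825 mm from the base axis. Payload 5.2 kg.
Tool frame: the origin (TCP) lies on the centre line of the jaws, within the pads' length; the fingertips stand 8 mm ahead of it and the grasp point (between the pads) lies 11 mm behind it; x points along the fingers, z is the direction in which the jaws open and shut, and the axes are right-handed (so a half turn about x gives the same grasp; the last joint's range is limited). The gripper opens to 93 mm and grips with 3 to 60 N. Pads are 15 mm wide; open, the fingers measure 128 mm over their backs; the gripper's body (75 mm by 188 mm) begins 65 mm behind the grasp point.
Start: joints at [-1.379, 0.259, 1.535, -0, 1.348, -0.203], TCP at [211.564, -507.687, 226.653] pointing down, gripper open.
Joint ranges: [-3.14, 3.14], [-0.91, 2.08], [0.19, 2.58], [-1.22, 4.36], [0.22, 2.71], [-3.12, 3.12]. Speed limits (rad/s): [2.57, 2.57, 3.14, 3.14, 3.14, 3.14].

## Interface

Orientations are given as a unit quaternion [x, y, z, w].
In Python, from cell import arm, vision gives the robot as it stands.
- The arm moves only by the tool arm_command, never from a script. Its argument "targets" is a list of rows, each a list of 4 numbers: the shift along the tool's x, y, z normalised to -1 to 1, where 1 is 200 mm, then the turn about the tool's x normalised to -1 to 1, where 1 is 0.5 rad. In form: [[tx, ty, tz, roll], ...]. A call has 1 to 5 rows; each row is the pose to reach, as a shift and turn from the pose commanded when the call began, along the tool's axes at that moment; what a row does not reach only later rows make up. A row lasts 1/10 s, in which the tool goes at most 50 mm and 8.59 degrees, less where a joint would pass 70% of its speed; a pose out of reach is approached as far as the arm can. A call with a number of a shift or a turn outside -1 to 1 is refused whole. A call with a gripper value outside its range is refused whole. "fingers" is the closure in counts, from 0 (fully open) to 255 (shut), set as the call begins (left out, the last holds). The fingers move at their own pace and stop on an object; "force" is the grip in N (left out, the last holds). Time passes only in rows, so rows that repeat a pose let the fingers close. It gives the time, the measured TCP pose, the force and the opening at its end, in the units of the state.
- arm.state(): the state, without advancing time (a new reading comes with each control period).
- vision.capture(name): name is "scene" or "top"; returns a dict with "frame" (400x640x3 uint8, blue, green, red), "range_z" (400x640 float32, mm along the optical axis (not along the pixel's ray), 0 where there is no reading), "fx", "fy", "cx", "cy" (pixels), "k1" (the pictures are not rectified: a ray, as slopes to the right and down, at radius r is drawn at 1 + k1 r^2 times it, then the intrinsics apply), "extrinsics" (4x4, takes a point from camera to world coordinates). Camera axes: x right, y down, z forward; pixel columns grow to the right and rows downward; lengths in mm; the calibration is good to about 2 mm. A picture is of the moment at which its call begins.
- arm.hand_in(): hands the job in, once; it reports no verdict.
The state is a dict: "t": time; "qpos": joint angles; "qd": joint speeds; "effort": joint torques, N m; "ee_pos": TCP position; "tool_rot": TCP orientation; "ft_force": force on the tool from outside, world axes, zero at the start; "torque": the same for the moment, N m; "finger_gap": opening from 0.0 (shut) to 1.0 (fully open).
Only numpy, scipy, OpenCV 4.12 (cv2) and the standard library are available. Lean on these libraries where they do the work, as an engineer would, in place of code of your own. Each camera call takes 0.05 s, during which the arm holds its last target. There are 200 camera calls.

## Task

Take the yellow T-handled key from its holder, fit it fully down over the tab of the red jack's brass release valve, and crack the valve open (anticlockwise from above) just far enough that the ram lets the wooden slab down slowly, never faster than 30 mm/s, onto its two wooden bearers, touching neither slab nor jack with anything but the key on the valve. Then turn the valve fully shut again with the key and leave the key standing seated on the valve. Handle the key and valve gently (no leaning on it, no forcing it on or past shut) and leave the other things on the bench as they are.

Things in the scene. Friction and masses are not known exactly. Their poses are not given: they have to be found in the camera images.
- key: steel release key standing upright in the blue holder, 107 mm tall, about 0.18 kg. Origin: centre of the underside of its foot, z up the shaft. Foot 23 (x) x 48 (y) x 28 mm (z) with a closed slot open downward, 9 mm wide (x), 38 mm long (y), 20 mm deep. Round shaft 14 mm. Yellow T-bar grip on top, 14 mm thick (x), 64 mm long (y), from 85 to 107 mm above the origin, parallel to the slot. The key is the same turned half round
- holder: fixed blue open box for the key, 66 x 41 x 45 mm high, walls 6 mm, inner floor 6 mm up, on a 100 x 75 x 4 mm foot plate; origin under its centre; the key stands loosely in it, its slot along the box's long (x) side. Holder and screw jar may change sides
- jack: fixed red hydraulic lifting unit on a steel base plate; origin on the bench under the vertical ram axis. Its valve block stands 150 mm from there along its -x, towards the robot: 72 x 72 mm, top 60 mm above the bench
- tab (a point): brass release valve on the jack's valve block: the centre of the top face of its disc (56 mm across), 68 mm above the bench, on the vertical valve axis; z up. From the disc rises a tab, 6 mm thick (along this point's x), 34 mm long (along y) and 18 mm tall with a rounded top edge. The point turns with the valve. With the key fully home its foot rests on this face; there is up to 0.1 rad of play between slot and tab
- valve (a joint): turn of the release valve, rad: 0 is shut (starts here, solid stop), grows anticlockwise seen from above, up to 1.4. Friction about 0.15 N m; it stays where it is left. The ram stays up (creeping under 0.5 mm/s) to a point that depends on the unknown load, somewhere from 0.25 to 0.65 rad; from there its speed grows by roughly 20 mm/s for every 0.1 rad, and turning back stops it
- ram (a joint): how far the ram has sunk, m: 0 at the start (top), at most 0.06. It touches down with the slab at about 0.045 and then nearly or wholly stops
- saddle (a point): centre of the top face of the ram's saddle (56 mm across), 200 mm above the bench at the start; the slab lies loose on it
- slab: wooden slab with bark edges, 115 x 345 x 35 mm, 0.3 to 1 kg (hidden), lying level on the saddle; origin: centre of its underside, long side along y, 200 mm above the bench at the start and 155 mm when down
- bearer_left: fixed wooden block 80 x 45 x 155 mm tall under the slab, about 130 mm along the jack's +y; origin under its centre
- bearer_right: the same on the jack's -y side
- screw_jar: glass jar, 68 mm across, 75 mm tall, loose bystander; origin under its centre
- tape_measure: yellow tape measure, 65 x 35 x 62 mm tall, loose bystander; origin under its centre
- hammer: hammer lying on the bench, 210 mm long along its x, loose bystander
- offcut: board offcut 85 x 140 x 30 mm, loose bystander; origin under its centre
- glue_bottle: white glue bottle, 64 mm across, 170 mm tall, loose bystander; origin under its centre
- square: try square, 110 x 170 mm, 18 mm thick, lying behind the jack, loose bystander
Not all that is in view belongs to the job. Leave any purple or turquoise look-alike of the key alone.

How it is judged:
By the outcome, as a careful person would: the job done as asked, in the order asked, and still so for the second after the job is handed in, with the robot touching nothing.
It also fails if it takes over 72 s, if anything falls off the work surface, if the arm or the gripper's body presses on something with over 40 N, if the wrist force passes 120 N, or if a joint passes its speed limit or range.

## Working session

There is one attempt and no reset: what is moved stays moved. The work goes in short steps, Python scripts to look and compute and a tool call to move; the robot and the scene stay as the last step left them, time stands still between calls to the robot, and variables do not carry over. Pictures are saved under pics/ and viewed, about 8 in all and at most 12, crops included, and the job is handed in when it is done.

Besides the shell and the picture viewer there is one more tool, called by a JSON object that holds its "fn" and its "kwargs", one argument or row to a line. arm_command: Moves the arm, as the interface text tells. Its arguments: {"type":"object","properties":{"targets":{"type":"array","items":{"type":"array","items":{"type":"number"}}},"fingers":{"type":"number"},"force":{"type":"number"}},"required":["targets"]}

```bash
mkdir -p pics; cat > h.py <<'E'
import numpy as np, cv2
from cell import arm, vision
from scipy.spatial.transform import Rotation as R
def cap(n,f=None):
    c=vision.capture(n)
    if f: cv2.imwrite('pics/'+f,c['frame'])
    return c
def cloud(c):
    h,w=c['range_z'].shape
    K=np.array([[c['fx'],0,c['cx']],[0,c['fy'],c['cy']],[0,0,1]],float)
    u,v=np.meshgrid(np.arange(w),np.arange(h))
    xd=(u-c['cx'])/c['fx'];yd=(v-c['cy'])/c['fy']
    x,y=xd.copy(),yd.copy()
    for _ in range(20):
        s=1+c['k1']*(x*x+y*y);x=xd/s;y=yd/s
    z=c['range_z'];P=np.stack([x*z,y*z,z,np.ones_like(z)],-1)
    W=(P@np.array(c['extrinsics']).T)[...,:3];W[z==0]=np.nan
    return W
def st():
    s=arm.state();print({k:np.round(s[k],3).tolist() for k in s if k not in('effort','qd')})
E
python3 - <<'E'
from h import *
a=cap('scene','s0.png');b=cap('top','t0.png');st()
for c in(a,b):print(np.round(c['extrinsics'],3).tolist(),c['fx'],c['k1'])
E
```

```text
{'t': 0.1, 'qpos': [-1.379, 0.259, 1.536, -0.0, 1.348, -0.203], 'ee_pos': [211.485, -507.215, 225.902], 'tool_rot': [0.393, 0.589, -0.392, 0.588], 'ft_force': [0.012, 0.474, 0.824], 'torque': [-0.003, 0.042, -0.004], 'finger_gap': 1.004}
[[0.693, 0.503, -0.516, 1159.401], [0.721, -0.476, 0.504, -648.323], [0.008, -0.721, -0.693, 990.703], [0.0, 0.0, 0.0, 1.0]] 362.03580973343554 -0.07128980692221515
[[-0.016, -0.998, 0.06, 448.092], [-1.0, 0.016, -0.001, -18.747], [0.0, -0.06, -0.998, 1413.681], [0.0, 0.0, 0.0, 1.0]] 457.0760163254012 -0.013270077000573218
```

View pics/s0.png

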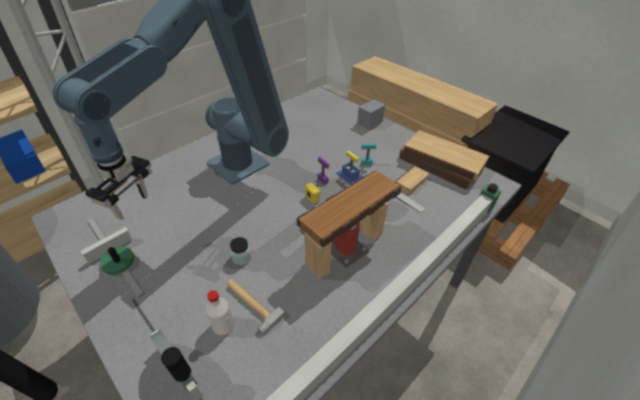

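View pics/t0.png

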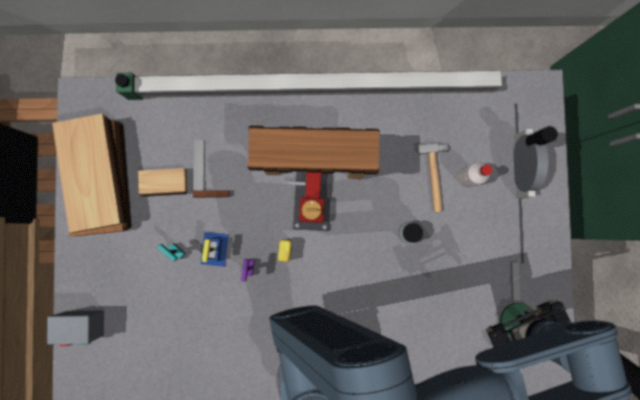

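The top view shows the holder with the yellow key near (213,249), the purple decoy at (248,268), the turquoise one at (171,251), the tape measure at (285,250), the valve at (312,209) and the slab at (314,149). Next I'll enlarge the key and valve areas and measure them.

```bash
python3 - <<'E'
from h import *
c=cap('top');W=cloud(c);f=c['frame']
A=cv2.resize(f[220:285,150:260],None,fx=7,fy=7,interpolation=cv2.INTER_CUBIC)[:300]
A=cv2.resize(f[228:272,185:260],None,fx=5,fy=5,interpolation=cv2.INTER_CUBIC)
B=cv2.resize(f[188:232,285:360],None,fx=5,fy=5,interpolation=cv2.INTER_CUBIC)
cv2.imwrite('pics/c1.png',np.hstack([A,B]))
np.save('W.npy',W)
hsv=cv2.cvtColor(f,cv2.COLOR_BGR2HSV)
def fit(m,n):
    P=W[m];P=P[~np.isnan(P[:,0])]
    (cx,cy),(w,h),a=cv2.minAreaRect(P[:,:2].astype(np.float32))
    print(n,len(P),'med',np.median(P,0).round(1),'rect',np.round([cx,cy,w,h,a],1),'z',np.percentile(P[:,2],[5,50,95]).round(1))
    q=P[:,:2]-P[:,:2].mean(0);u,s,v=np.linalg.svd(q);print('  mean',P.mean(0).round(1),'axis deg',np.degrees(np.arctan2(v[0,1],v[0,0])).round(2),s)
box=np.zeros(f.shape[:2],bool);box[228:272,190:236]=1
yel=(hsv[...,0]>20)&(hsv[...,0]<35)&(hsv[...,1]>130)&box
fit(yel&(W[...,2]>90),'keybar')
blu=(hsv[...,0]>100)&(hsv[...,0]<130)&(hsv[...,1]>130)&box
fit(blu,'holder all');fit(blu&(W[...,2]>35),'holder top')
b2=np.zeros_like(box);b2[110:180,240:390]=1
fit(b2&(W[...,2]>215),'slab')
b3=np.zeros_like(box);b3[190:232,290:335]=1
br=(hsv[...,0]>9)&(hsv[...,0]<28)&(hsv[...,1]>90)&b3
fit(br&(W[...,2]>62)&(W[...,2]<73),'disc');fit(br&(W[...,2]>78),'tab')
red=((hsv[...,0]<8)|(hsv[...,0]>172))&(hsv[...,1]>120)&b3
fit(red&(W[...,2]>52)&(W[...,2]<75),'block')
print(W[196:226:2,312].round(0).tolist())
E
```

```text
keybar 76 med [401.8 298.7 113.5] rect [401.9 300.2  11.   57.5  81.7] z [105.  113.5 117.1]
  mean [401.9 299.  112.5] axis deg 170.71 [136.86662158  24.23909587]
holder all 392 med [406.3 282.5   6.3] rect [400.8 298.   68.   96.7  86.7] z [ 0.1  6.3 46.3]
  mean [403.7 286.8  12.6] axis deg -175.99 [624.5192995  312.43954116]
holder top 59 med [396.1 285.7  44.6] rect [400.2 294.9  27.9  66.4  83.5] z [37.  44.6 50.6]
  mean [398.7 287.6  44.3] axis deg 171.61 [196.45979581  54.12824959]
slab 5849 med [663.1  -9.8 235.4] rect [664.4 -10.  343.9 121.   87.6] z [230.8 235.4 239.3]
  mean [663.3  -9.9 235.2] axis deg -92.51 [7547.03886503 2599.16125433]
disc 235 med [5.129e+02 2.000e-01 6.880e+01] rect [515.2   1.   55.1  54.2  58.4] z [63.7 68.8 72.5]
  mean [5.141e+02 3.000e-01 6.860e+01] axis deg 93.03 [227.50854715 222.98841195]
tab 27 med [514.7   2.9  86.3] rect [515.    1.5  32.    5.9  87.9] z [78.9 86.3 89.8]
  mean [514.5   2.   85.5] axis deg -97.35 [50.17081288  9.52414712]
block 253 med [512.3   0.9  60.7] rect [ 5.253e+02 -5.000e-01  7.040e+01  9.410e+01  8.460e+01] z [55.4 60.7 65.6]
  mean [514.6   0.6  60.7] axis deg 165.6 [433.0713951  401.19048845]
[[556.0, -3.0, 49.0], [549.0, -3.0, 58.0], [542.0, -3.0, 64.0], [536.0, -3.0, 71.0], [530.0, -3.0, 68.0], [524.0, -3.0, 72.0], [518.0, -3.0, 71.0], [512.0, -3.0, 85.0], [507.0, -3.0, 72.0], [501.0, -2.0, 70.0], [495.0, -2.0, 71.0], [489.0, -2.0, 70.0], [483.0, -2.0, 66.0], [479.0, -1.0, 11.0], [472.0, -1.0, 14.0]]
```

View pics/c1.png

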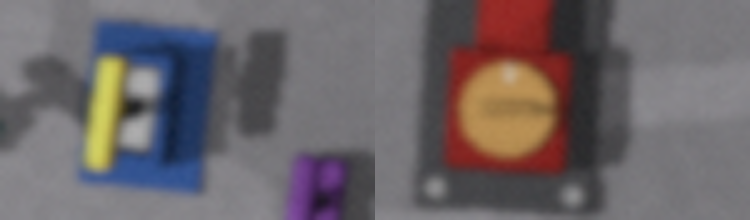

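The bar centre is about (402,300) with its top at z≈114, and its axis is at about −7°. The valve is about (514.5,1) with the tab at about 86–87°. I'll grip the T-bar on its end faces, so the wide gripper body lies parallel to the slab and stays clear of it.

```bash
cat >> h.py <<'E'
def go(x=None,y=None,z=None,jaw=None):
    """print normalised shift & roll from measured pose to the target; jaw = yaw deg of jaw axis (mod 180)"""
    s=arm.state();r=R.from_quat(s['tool_rot']).as_matrix();p=np.array(s['ee_pos'])
    t=np.array([p[i] if v is None else v for i,v in enumerate((x,y,z))])
    d=r.T@(t-p)/200
    yaw=np.degrees(np.arctan2(r[1,2],r[0,2]));roll=0
    if jaw is not None:
        roll=-np.radians((jaw-yaw+90)%180-90)/.5
    print('t',round(s['t'],2),'pos',p.round(1),'xaxis',r[:,0].round(3),'jaw',round(yaw,2),'q6',round(s['qpos'][5],2),'F',np.round(s['ft_force'],1),'M',np.round(s['torque'],2),'gap',round(s['finger_gap'],3))
    print('shift',d.round(4),'roll',round(roll,3))
E
python3 - <<'E'
from h import *
go(402,300,200,-6.5)
s=arm.state();print(s['qpos'])
E
```

```text
t 0.15 pos [ 211.5 -507.3  226. ] xaxis [-0.     0.001 -1.   ] jaw -67.38 q6 -0.2 F [0.7 0.1 0.8] M [-0.02  0.01  0.02] gap 1.001
shift [ 0.1354  2.4317 -3.3594] roll -2.125
[-1.37882550e+00  2.59180208e-01  1.53579681e+00  8.18721279e-06
  1.34800628e+00 -2.02808353e-01]
```

{"fn": "arm_command", "kwargs": {
  "targets": [
    [0,0.05,-0.07,0],
    [0,0.18,-0.25,0],
    [0,0.31,-0.43,0],
    [0,0.44,-0.61,0],
    [0,0.57,-0.79,0]
  ],
  "fingers": 0
}}

```text
t: 0.65
ee_pos: [256.0, -316.1, 226.3]
tool_rot: [0.393, 0.588, -0.392, 0.588]
ft_force: [0.3, 0.1, 1.1]
finger_gap: 0.999
```

{"fn": "arm_command", "kwargs": {
  "targets": [
    [0,0.14,-0.19,0],
    [0,0.28,-0.38,0],
    [0,0.42,-0.57,0],
    [0,0.55,-0.76,0],
    [0,0.68,-0.94,0]
  ]
}}

```text
t: 1.15
ee_pos: [309.0, -90.2, 226.7]
tool_rot: [0.393, 0.588, -0.392, 0.588]
ft_force: [0.8, -0.7, 0.9]
finger_gap: 0.999
```

{"fn": "arm_command", "kwargs": {
  "targets": [
    [0,0.14,-0.19,0],
    [0,0.28,-0.38,0],
    [0,0.42,-0.57,0],
    [0,0.55,-0.76,0],
    [0,0.68,-0.94,0]
  ]
}}

```text
t: 1.65
ee_pos: [362.2, 135.9, 226.7]
tool_rot: [0.392, 0.588, -0.392, 0.589]
ft_force: [1.6, -0.8, 0.3]
finger_gap: 1.001
```

{"fn": "arm_command", "kwargs": {
  "targets": [
    [0,0.14,-0.19,-0.25],
    [0,0.28,-0.38,-0.5],
    [0,0.4,-0.56,-0.75],
    [0,0.47,-0.65,-0.95],
    [0,0.5,-0.69,-1.0]
  ]
}}

```text
t: 2.15
ee_pos: [401.6, 301.5, 226.1]
tool_rot: [0.233, 0.668, -0.233, 0.667]
ft_force: [0.1, -0.6, -0.2]
finger_gap: 1.0
```

{"fn": "arm_command", "kwargs": {
  "targets": [
    [0,0,0,-0.25],
    [0,0,0,-0.5],
    [0,0,0,-0.75],
    [0,0,0,-0.95],
    [0,0,0,-1.0]
  ]
}}

```text
t: 2.65
ee_pos: [401.6, 298.6, 226.6]
tool_rot: [0.062, 0.704, -0.063, 0.704]
ft_force: [0.4, 0.7, 0.0]
finger_gap: 0.998
```

```bash
python3 - <<'E'
from h import *
go(402,300,140,-6.5)
c=cap('scene');cv2.imwrite('pics/s1.png',cv2.resize(c['frame'][100:230,260:430],None,fx=4,fy=4,interpolation=cv2.INTER_CUBIC))
W=cloud(c);hsv=cv2.cvtColor(c['frame'],cv2.COLOR_BGR2HSV)
m=(hsv[...,0]>20)&(hsv[...,0]<35)&(hsv[...,1]>110)&(W[...,2]>88)&(abs(W[...,0]-402)<60)&(abs(W[...,1]-300)<40)
P=W[m];print(len(P),P.mean(0).round(1),np.percentile(P,[3,97],axis=0).round(1),np.argwhere(m).mean(0)) if m.any() else print('none')
E
```

```text
t 2.65 pos [401.6 298.6 226.6] xaxis [-0.    -0.001 -1.   ] jaw -10.12 q6 0.59 F [0.4 0.7 0. ] M [-0.06 -0.08 -0.02] gap 0.998
shift [0.4329 0.0076 0.001 ] roll -0.126
62 [404.9 299.3 107.8] [[375.2 292.8  95.3]
 [432.2 307.7 116.5]] [156.06451613 351.75806452]
```

View pics/s1.png

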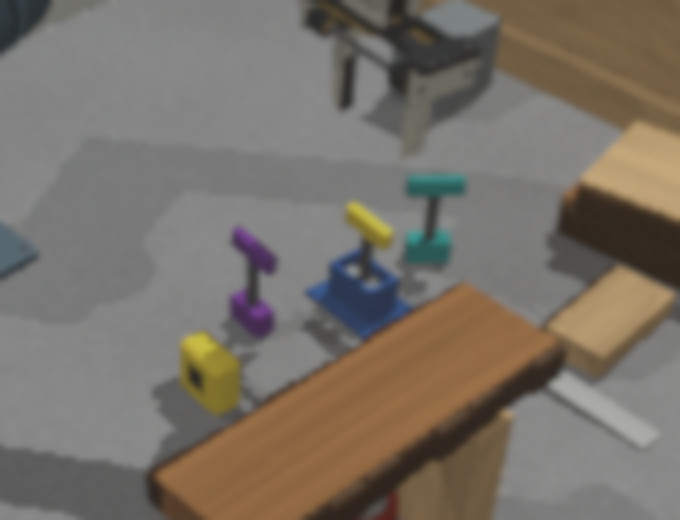

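The yellow key is in the holder at about (368,225) in the crop, upright and unobstructed. Both cameras agree to within about 3 mm. I'll descend on it and grip.

{"fn": "arm_command", "kwargs": {
  "targets": [
    [0.1,0.006,0.006,-0.06],
    [0.25,0.006,0.006,-0.12],
    [0.4,0.006,0.006,-0.12],
    [0.55,0.006,0.006,-0.12],
    [0.668,0.006,0.006,-0.12]
  ]
}}

```text
t: 3.2
ee_pos: [402.5, 299.7, 91.5]
tool_rot: [0.042, 0.706, -0.043, 0.705]
ft_force: [-0.6, 0.0, 0.4]
finger_gap: 0.995
```

{"fn": "arm_command", "kwargs": {
  "targets": [
    [0,0,0,0],
    [0,0,0,0],
    [0,0,0,0],
    [0,0,0,0],
    [0,0,0,0]
  ],
  "fingers": 255,
  "force": 20
}}

```text
t: 3.7
ee_pos: [403.9, 300.9, 94.4]
tool_rot: [0.042, 0.705, -0.041, 0.707]
ft_force: [-1.0, 0.1, 4.7]
finger_gap: 0.691
```

{"fn": "arm_command", "kwargs": {
  "targets": [
    [0,0,0,0],
    [0,0,0,0],
    [0,0,0,0],
    [0,0,0,0],
    [0,0,0,0]
  ]
}}

```text
t: 4.2
ee_pos: [403.8, 301.0, 94.4]
tool_rot: [0.041, 0.705, -0.041, 0.707]
ft_force: [-2.0, 0.5, 7.1]
finger_gap: 0.689
```

```bash
python3 - <<'E'
from h import *
go()
E
```

```text
t 4.2 pos [403.8 301.   94.4] xaxis [ 0.002  0.001 -1.   ] jaw -6.65 q6 0.53 F [-2.   0.5  7.1] M [-0.03  0.11 -0.01] gap 0.689
shift [0. 0. 0.] roll 0
```

{"fn": "arm_command", "kwargs": {
  "targets": [
    [-0.05,0,0,0],
    [-0.15,0,0,0],
    [-0.3,0,0,0],
    [-0.5,0,0,0],
    [-0.65,0,0,0]
  ]
}}

```text
t: 4.7
ee_pos: [403.2, 300.5, 225.6]
tool_rot: [0.041, 0.705, -0.041, 0.706]
ft_force: [0.7, 1.1, -2.7]
finger_gap: 0.692
```

```bash
python3 - <<'E'
from h import *
go(514.8,1,222,86.5)
c=cap('scene');cv2.imwrite('pics/s2.png',cv2.resize(c['frame'][80:200,290:430],None,fx=5,fy=5,interpolation=cv2.INTER_CUBIC))
E
```

```text
t 4.7 pos [403.2 300.5 225.6] xaxis [ 0.001  0.001 -1.   ] jaw -6.65 q6 0.53 F [ 0.7  1.1 -2.7] M [ 0.04 -0.17  0.01] gap 0.692
shift [ 0.0181 -1.4231  0.7274] roll 3.032
```

View pics/s2.png

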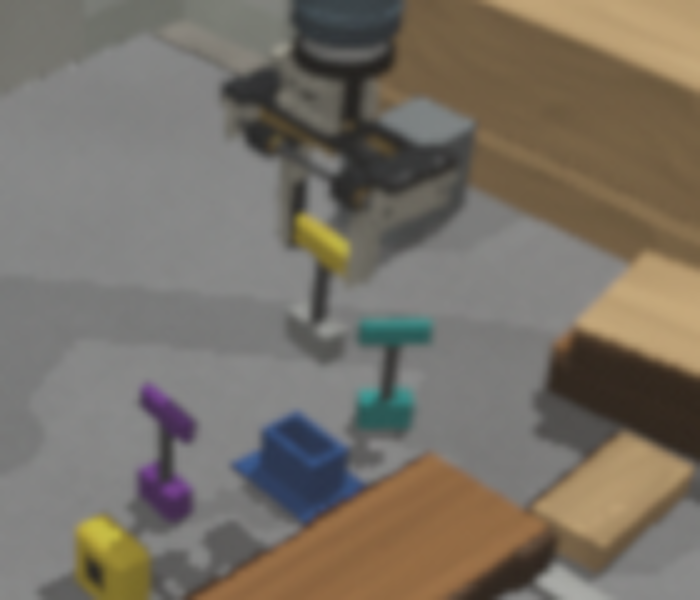

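The key hangs straight in the jaws at about (320,290) in the crop, and the holder is empty. I'll move it over the valve.

{"fn": "arm_command", "kwargs": {
  "targets": [
    [0,-0.06,0.03,0],
    [0,-0.2,0.1,0],
    [0,-0.36,0.18,0],
    [0,-0.53,0.27,0],
    [0,-0.7,0.36,0]
  ]
}}

```text
t: 5.25
ee_pos: [457.4, 150.8, 221.3]
tool_rot: [0.04, 0.707, -0.041, 0.705]
ft_force: [1.2, 0.1, -2.5]
finger_gap: 0.691
```

{"fn": "arm_command", "kwargs": {
  "targets": [
    [0,-0.17,0.09,0.22],
    [0,-0.34,0.18,0.46],
    [0,-0.5,0.27,0.7],
    [0,-0.65,0.33,0.9],
    [0,-0.723,0.367,1.0]
  ]
}}

```text
t: 5.75
ee_pos: [513.8, -2.2, 221.1]
tool_rot: [0.216, 0.674, -0.217, 0.672]
ft_force: [-0.3, 0.0, -2.3]
finger_gap: 0.694
```

{"fn": "arm_command", "kwargs": {
  "targets": [
    [0,0,0,0.22],
    [0,0,0,0.46],
    [0,0,0,0.7],
    [0,0,0,0.9],
    [0,0,0,1.0]
  ]
}}

```text
t: 6.25
ee_pos: [513.4, 1.1, 221.7]
tool_rot: [0.375, 0.6, -0.376, 0.598]
ft_force: [-1.5, 0.4, -2.1]
finger_gap: 0.694
```

{"fn": "arm_command", "kwargs": {
  "targets": [
    [0,0,0,0.22],
    [0,0,0,0.46],
    [0,0,0,0.7],
    [0,0,0,0.9],
    [0,0,0,1.0]
  ]
}}

```text
t: 6.75
ee_pos: [513.4, 1.2, 221.7]
tool_rot: [-0.511, -0.489, 0.512, -0.487]
ft_force: [0.2, 0.1, -2.0]
finger_gap: 0.686
```

```bash
python3 - <<'E'
from h import *
go(514.8,1,222,86.5)
c=cap('top');f=c['frame'];W=cloud(c)
cv2.imwrite('pics/t2.png',cv2.resize(f[165:250,260:365],None,fx=6,fy=6,interpolation=cv2.INTER_CUBIC))
E
```

```text
t 6.75 pos [513.4   1.2 221.7] xaxis [-0.003  0.001 -1.   ] jaw -92.74 q6 1.4 F [ 0.2  0.1 -2. ] M [ 0.04  0.06 -0.  ] gap 0.686
shift [-0.0016  0.007   0.0006] roll 0.026
```

View pics/t2.png

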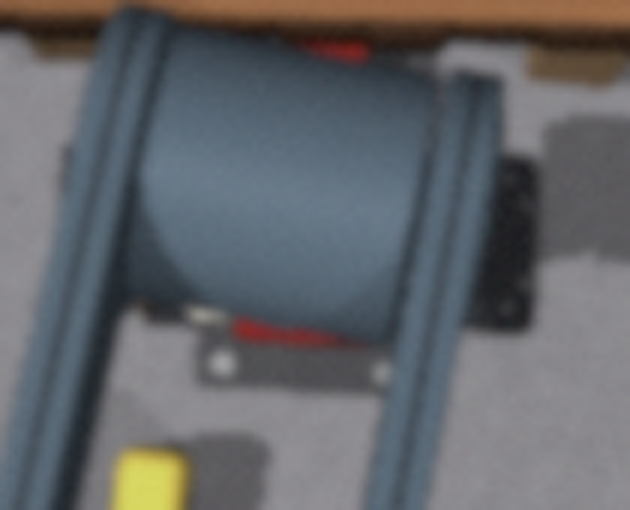

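The wrist hides the valve from the top camera. I'll use the scene camera to measure how the key sits relative to the TCP.

```bash
python3 - <<'E'
from h import *
P=[]
for i in range(4):
    c=cap('scene');W=cloud(c);f=c['frame'];hsv=cv2.cvtColor(f,cv2.COLOR_BGR2HSV)
    m=(hsv[...,0]>20)&(hsv[...,0]<35)&(hsv[...,1]>110)&(W[...,2]>200)&(abs(W[...,0]-515)<40)&(abs(W[...,1])<50)
    P.append(W[m])
P=np.vstack(P);print(len(P),P.mean(0).round(1),np.percentile(P,[3,50,97],axis=0).round(1))
C=np.array(c['extrinsics'])[:3,3];print(C)
# project expected bar corners for TCP-centred key, compare with mask pixels
s=arm.state();p=np.array(s['ee_pos']);Ti=np.linalg.inv(c['extrinsics'])
def proj(X):
    q=Ti[:3,:3]@X+Ti[:3,3];x,y=q[:2]/q[2];k=1+c['k1']*(x*x+y*y);return c['fx']*x*k+c['cx'],c['fy']*y*k+c['cy']
# bar z range relative to TCP: grasp TCP z 93 ~ origin(6)+87 -> bar -2..+20
for dx in(-7,7):
  for dy in(-32,32):
    for dz in(-2,20):
      print(dx,dy,dz,np.round(proj(p+[dx,dy,dz]),1))
cv2.imwrite('pics/s3.png',cv2.resize(f[130:240,290:400],None,fx=5.4,fy=5.4,interpolation=cv2.INTER_CUBIC))
E
```

```text
406 [519.9   1.9 235.8] [[511.5 -27.2 221.5]
 [520.7   1.8 238.1]
 [525.4  30.5 243.9]]
[1159.40129992 -648.32317276  990.70250073]
-7 -32 -2 [310.3 183. ]
-7 -32 20 [310.3 177.9]
-7 32 -2 [324.1 174.5]
-7 32 20 [324.3 169.4]
7 -32 -2 [313.2 185.1]
7 -32 20 [313.3 179.9]
7 32 -2 [327.1 176.4]
7 32 20 [327.3 171.3]
```

View pics/s3.png

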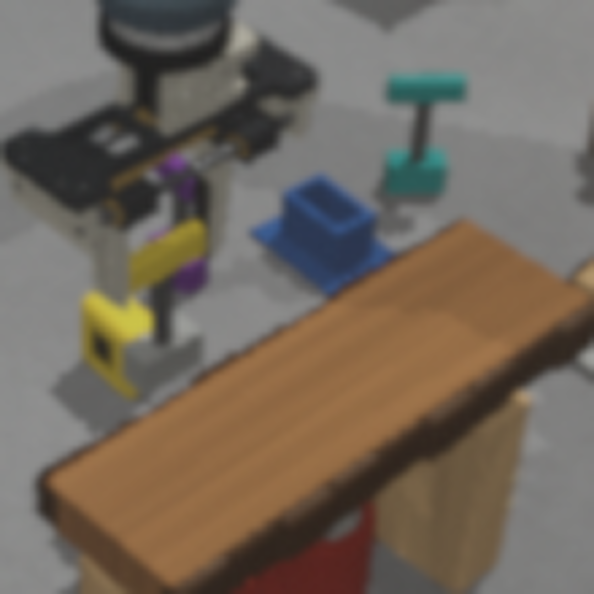

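The key is upright and centred in the jaws. The bar corners match the prediction to within about 1 px: predicted (125,297)–(201,223), seen (130,290)–(203,222). I'll lower to just above the tab, then feel down onto it.

{"fn": "arm_command", "kwargs": {
  "targets": [
    [0.04,0.007,0,0.02],
    [0.1,0.007,0,0.03],
    [0.16,0.007,0,0.03],
    [0.2,0.007,0,0.03],
    [0.2,0.007,0,0.03]
  ]
}}

```text
t: 7.5
ee_pos: [514.8, 1.2, 181.1]
tool_rot: [-0.514, -0.486, 0.516, -0.484]
ft_force: [-0.6, 0.3, -1.4]
finger_gap: 0.687
```

{"fn": "arm_command", "kwargs": {
  "targets": [
    [0.01,0,0,0],
    [0.02,0,0,0],
    [0.03,0,0,0],
    [0.04,0,0,0],
    [0.04,0,0,0]
  ]
}}

```text
t: 8.0
ee_pos: [515.9, 0.9, 174.9]
tool_rot: [-0.515, -0.485, 0.515, -0.485]
ft_force: [0.7, 0.3, -2.2]
finger_gap: 0.689
```

```bash
python3 -c "
from h import *
go(514.9,1.2,160,86.3)"
```

```text
t 8.0 pos [515.9   0.9 174.9] xaxis [-0.  0. -1.] jaw -93.45 q6 1.42 F [ 0.7  0.3 -2.2] M [0.06 0.06 0.  ] gap 0.689
shift [ 0.0745 -0.0049 -0.001 ] roll 0.009
```

{"fn": "arm_command", "kwargs": {
  "targets": [
    [0.005,0,0,0],
    [0.01,0,0,0],
    [0.015,0,0,0]
  ]
}}

```text
t: 8.3
ee_pos: [516.3, 0.7, 172.5]
tool_rot: [0.515, 0.484, -0.515, 0.485]
ft_force: [0.4, -1.2, 2.3]
finger_gap: 0.692
```

{"fn": "arm_command", "kwargs": {
  "targets": [
    [0.005,0,0,0],
    [0.01,0,0,0]
  ]
}}

```text
t: 8.5
ee_pos: [516.3, 0.4, 170.5]
tool_rot: [-0.515, -0.484, 0.515, -0.485]
ft_force: [-0.5, -2.4, 0.3]
finger_gap: 0.69
```

{"fn": "arm_command", "kwargs": {
  "targets": [
    [0.005,0,0,0],
    [0.01,0,0,0]
  ]
}}

```text
t: 8.7
ee_pos: [515.9, 0.3, 167.9]
tool_rot: [-0.514, -0.484, 0.515, -0.485]
ft_force: [-0.1, -3.9, -0.7]
finger_gap: 0.693
```

{"fn": "arm_command", "kwargs": {
  "targets": [
    [0.005,0,0,0],
    [0.01,0,0,0]
  ]
}}

```text
t: 8.9
ee_pos: [516.1, 0.4, 166.0]
tool_rot: [-0.515, -0.484, 0.515, -0.485]
ft_force: [0.6, -5.1, 0.2]
finger_gap: 0.69
```

```bash
python3 -c "
from h import *
go(514.9,1.2,160,86.3)"
```

```text
t 8.9 pos [5.161e+02 4.000e-01 1.660e+02] xaxis [ 0.    -0.001 -1.   ] jaw -93.45 q6 1.42 F [ 0.6 -5.1  0.2] M [-1.18  0.17 -0.01] gap 0.69
shift [ 0.0298 -0.0061 -0.0035] roll 0.009
```

The foot is on the tab with a 5 N side force towards −y, so I'll relieve that in small steps.

{"fn": "arm_command", "kwargs": {
  "targets": [
    [0,0,0.004,0],
    [0,0,0.007,0],
    [0,0,0.007,0]
  ]
}}

```text
t: 9.2
ee_pos: [515.7, 0.0, 165.8]
tool_rot: [0.515, 0.485, -0.515, 0.484]
ft_force: [-1.2, -2.2, -0.4]
finger_gap: 0.69
```

{"fn": "arm_command", "kwargs": {
  "targets": [
    [0.005,0,0,0],
    [0.01,0,0,0],
    [0.01,0,0,0]
  ]
}}

```text
t: 9.5
ee_pos: [515.6, -0.0, 163.7]
tool_rot: [0.515, 0.485, -0.515, 0.484]
ft_force: [-0.3, -0.2, -2.0]
finger_gap: 0.689
```

```bash
python3 -c "
from h import *
go(514.9,1.2,160,86.3)"
```

```text
t 9.5 pos [515.6  -0.  163.7] xaxis [-0.001  0.001 -1.   ] jaw -93.45 q6 1.41 F [-0.3 -0.2 -2. ] M [-0.04  0.12  0.02] gap 0.689
shift [ 0.0184 -0.0039 -0.0058] roll 0.009
```

{"fn": "arm_command", "kwargs": {
  "targets": [
    [0.005,0,0.001,0],
    [0.01,0,0.002,0],
    [0.015,0,0.002,0],
    [0.02,0,0.002,0]
  ]
}}

```text
t: 9.9
ee_pos: [515.8, -0.7, 159.9]
tool_rot: [0.515, 0.485, -0.515, 0.485]
ft_force: [-0.4, 1.1, -2.1]
finger_gap: 0.689
```

{"fn": "arm_command", "kwargs": {
  "targets": [
    [0.004,0,0,0],
    [0.008,0,0,0]
  ]
}}

```text
t: 10.1
ee_pos: [515.8, -0.8, 158.4]
tool_rot: [-0.515, -0.485, 0.515, -0.485]
ft_force: [-0.3, 0.5, -1.4]
finger_gap: 0.689
```

{"fn": "arm_command", "kwargs": {
  "targets": [
    [0.003,0,0,0],
    [0.006,0,0,0]
  ]
}}

```text
t: 10.3
ee_pos: [515.8, -0.8, 157.2]
tool_rot: [-0.515, -0.485, 0.515, -0.485]
ft_force: [-0.3, -0.4, -1.1]
finger_gap: 0.692
```

```bash
python3 -c "
from h import *
go(514.9,1.2,160,86.3)"
```

```text
t 10.3 pos [515.8  -0.8 157.2] xaxis [-0.  0. -1.] jaw -93.45 q6 1.41 F [-0.3 -0.4 -1.1] M [0.04 0.16 0.  ] gap 0.692
shift [-0.0139 -0.0054 -0.0099] roll 0.009
```

{"fn": "arm_command", "kwargs": {
  "targets": [
    [0.003,0,0,0],
    [0.005,0,0,0]
  ]
}}

```text
t: 10.5
ee_pos: [516.1, -0.8, 156.5]
tool_rot: [0.515, 0.485, -0.515, 0.485]
ft_force: [-2.0, 0.4, 2.3]
finger_gap: 0.69
```

{"fn": "arm_command", "kwargs": {
  "targets": [
    [0.003,0,0,0],
    [0.005,0,0,0]
  ]
}}

```text
t: 10.7
ee_pos: [516.6, -0.8, 156.4]
tool_rot: [0.515, 0.484, -0.514, 0.485]
ft_force: [-2.4, 1.8, 8.8]
finger_gap: 0.687
```

The key is home: it stopped at z≈156.4 with about 9 N. I'll ease off the pressure and take a slab baseline.

{"fn": "arm_command", "kwargs": {
  "targets": [
    [-0.003,0,0,0],
    [-0.003,0,0,0]
  ]
}}

```text
t: 10.9
ee_pos: [516.2, -0.8, 156.4]
tool_rot: [0.515, 0.484, -0.515, 0.485]
ft_force: [-1.3, 1.1, 4.1]
finger_gap: 0.687
```

```bash
cat >> h.py <<'E'
def slab():
    c=cap('top');W=cloud(c);t=arm.state()['t'];o=[]
    for u0,u1 in((252,285),(342,375)):
        z=W[132:166,u0:u1,2].ravel();z=z[(z>170)&(z<260)];o+= [round(float(z.mean()),2),len(z)]
    print('slab t',round(t,2),o);go()
E
python3 -c "
from h import *
slab();slab()"
```

```text
slab t 10.95 [235.59, 1119, 235.75, 1120]
t 10.95 pos [516.2  -0.8 156.4] xaxis [ 0.001 -0.    -1.   ] jaw -93.45 q6 1.41 F [-1.5  1.6  4.8] M [0.24 0.32 0.07] gap 0.691
shift [0. 0. 0.] roll 0
slab t 11.0 [235.62, 1116, 235.63, 1119]
t 11.0 pos [516.3  -0.8 156.4] xaxis [ 0.001 -0.    -1.   ] jaw -93.45 q6 1.41 F [-1.1  1.   4.8] M [0.26 0.29 0.06] gap 0.689
shift [0. 0. 0.] roll 0
```

{"fn": "arm_command", "kwargs": {
  "targets": [
    [0,0,0,-0.08],
    [0,0,0,-0.16],
    [0,0,0,-0.24],
    [0,0,0,-0.32],
    [0,0,0,-0.4]
  ]
}}

```text
t: 11.5
ee_pos: [516.4, -1.0, 156.3]
tool_rot: [0.464, 0.534, -0.463, 0.534]
ft_force: [-0.9, 0.8, 5.0]
finger_gap: 0.689
```

```bash
python3 -c "
from h import *
slab()"
```

```text
slab t 11.55 [235.53, 1115, 235.63, 1117]
t 11.55 pos [516.3  -1.  156.3] xaxis [ 0.001 -0.    -1.   ] jaw -81.81 q6 1.21 F [-0.4  1.   5.4] M [ 0.08  0.28 -0.14] gap 0.688
shift [0. 0. 0.] roll 0
```

{"fn": "arm_command", "kwargs": {
  "targets": [
    [0,0,0,-0.05],
    [0,0,0,-0.1],
    [0,0,0,-0.1]
  ]
}}

```text
t: 11.85
ee_pos: [516.4, -0.9, 156.4]
tool_rot: [0.451, 0.545, -0.45, 0.545]
ft_force: [-0.6, 1.1, 5.4]
finger_gap: 0.685
```

```bash
python3 -c "
from h import *
slab()"
```

```text
slab t 11.9 [235.48, 1121, 235.6, 1119]
t 11.9 pos [516.3  -1.  156.3] xaxis [ 0.001 -0.    -1.   ] jaw -79.17 q6 1.16 F [-1.8  0.   5.5] M [ 0.13  0.25 -0.13] gap 0.692
shift [0. 0. 0.] roll 0
```

{"fn": "arm_command", "kwargs": {
  "targets": [
    [0,0,0,-0.05],
    [0,0,0,-0.1],
    [0,0,0,-0.1]
  ]
}}

```text
t: 12.2
ee_pos: [516.3, -0.8, 156.3]
tool_rot: [0.437, 0.556, -0.436, 0.556]
ft_force: [-1.4, 1.3, 5.8]
finger_gap: 0.688
```

```bash
python3 -c "
from h import *
slab()"
```

```text
slab t 12.25 [235.36, 1114, 235.51, 1115]
t 12.25 pos [516.3  -0.8 156.3] xaxis [ 0.001  0.    -1.   ] jaw -76.3 q6 1.11 F [-0.4  1.2  5.8] M [ 0.24  0.21 -0.08] gap 0.694
shift [0. 0. 0.] roll 0
```

{"fn": "arm_command", "kwargs": {
  "targets": [
    [-0.001,0,0,-0.05],
    [-0.001,0,0,-0.1],
    [-0.001,0,0,-0.1]
  ]
}}

```text
t: 12.55
ee_pos: [516.1, -0.8, 156.3]
tool_rot: [0.422, 0.567, -0.422, 0.567]
ft_force: [-1.5, 0.5, 6.5]
finger_gap: 0.692
```

```bash
python3 -c "
from h import *
slab()"
```

```text
slab t 12.6 [235.13, 1118, 235.2, 1121]
t 12.6 pos [516.2  -0.8 156.4] xaxis [ 0.001  0.    -1.   ] jaw -73.35 q6 1.06 F [-0.8  1.   4.9] M [ 0.19  0.21 -0.13] gap 0.69
shift [0. 0. 0.] roll 0
```

{"fn": "arm_command", "kwargs": {
  "targets": [
    [0,0,0,-0.05],
    [0,0,0,-0.08],
    [0,0,0,-0.08]
  ]
}}

```text
t: 12.9
ee_pos: [516.2, -0.8, 156.3]
tool_rot: [0.411, 0.575, -0.411, 0.576]
ft_force: [-1.2, 1.6, 5.5]
finger_gap: 0.688
```

```bash
python3 -c "
from h import *
slab()"
```

```text
slab t 12.95 [235.16, 1114, 235.22, 1121]
t 12.95 pos [516.1  -0.8 156.3] xaxis [ 0.001  0.    -1.   ] jaw -71.07 q6 1.02 F [-1.7  1.3  4.9] M [ 0.2   0.24 -0.14] gap 0.686
shift [0. 0. 0.] roll 0
```

{"fn": "arm_command", "kwargs": {
  "targets": [
    [0,0,0,-0.05],
    [0,0,0,-0.08],
    [0,0,0,-0.08]
  ]
}}

```text
t: 13.25
ee_pos: [516.1, -0.8, 156.3]
tool_rot: [0.399, 0.583, -0.399, 0.584]
ft_force: [-1.3, 0.9, 5.7]
finger_gap: 0.69
```

```bash
python3 -c "
from h import *
slab()"
```

```text
slab t 13.3 [235.02, 1117, 234.96, 1117]
t 13.3 pos [516.1  -0.8 156.3] xaxis [ 0.001  0.    -1.   ] jaw -68.77 q6 0.98 F [-1.1  1.5  5.5] M [ 0.19  0.21 -0.1 ] gap 0.687
shift [0. 0. 0.] roll 0
```

{"fn": "arm_command", "kwargs": {
  "targets": [
    [0,0,0,-0.05],
    [0,0,0,-0.08],
    [0,0,0,-0.08]
  ]
}}

```text
t: 13.6
ee_pos: [516.1, -0.7, 156.3]
tool_rot: [0.388, 0.591, -0.387, 0.592]
ft_force: [-0.8, 1.3, 5.3]
finger_gap: 0.693
```

```bash
python3 -c "
from h import *
slab()"
```

```text
slab t 13.65 [234.85, 1118, 234.91, 1117]
t 13.65 pos [516.1  -0.7 156.3] xaxis [ 0.001  0.    -1.   ] jaw -66.48 q6 0.94 F [-1.5  1.   5.8] M [ 0.25  0.2  -0.13] gap 0.693
shift [0. 0. 0.] roll 0
```

{"fn": "arm_command", "kwargs": {
  "targets": [
    [0,0,0,-0.05],
    [0,0,0,-0.08],
    [0,0,0,-0.08]
  ]
}}

```text
t: 13.95
ee_pos: [516.1, -0.7, 156.3]
tool_rot: [0.376, 0.599, -0.375, 0.599]
ft_force: [-0.7, 0.6, 5.3]
finger_gap: 0.69
```

```bash
python3 -c "
from h import *
slab()"
```

```text
slab t 14.0 [234.77, 1114, 234.93, 1118]
t 14.0 pos [516.1  -0.7 156.3] xaxis [ 0.001  0.    -1.   ] jaw -64.19 q6 0.9 F [-1.1  1.6  5.6] M [ 0.28  0.2  -0.13] gap 0.692
shift [0. 0. 0.] roll 0
```

{"fn": "arm_command", "kwargs": {
  "targets": [
    [0,0,0,-0.05],
    [0,0,0,-0.08],
    [0,0,0,-0.08]
  ]
}}

```text
t: 14.3
ee_pos: [516.1, -0.7, 156.3]
tool_rot: [0.364, 0.606, -0.363, 0.607]
ft_force: [-0.5, 1.0, 5.9]
finger_gap: 0.689
```

```bash
python3 -c "
from h import *
slab()"
```

```text
slab t 14.35 [234.51, 1119, 234.74, 1118]
t 14.35 pos [516.   -0.7 156.3] xaxis [ 0.  0. -1.] jaw -61.9 q6 0.86 F [-2.4  2.5  5.8] M [ 0.29  0.17 -0.11] gap 0.691
shift [0. 0. 0.] roll 0
```

{"fn": "arm_command", "kwargs": {
  "targets": [
    [0,0,0,-0.05],
    [0,0,0,-0.08],
    [0,0,0,-0.08]
  ]
}}

```text
t: 14.65
ee_pos: [516.0, -0.6, 156.3]
tool_rot: [0.352, 0.614, -0.351, 0.614]
ft_force: [-1.4, 1.5, 5.2]
finger_gap: 0.689
```

```bash
python3 -c "
from h import *
slab()"
```

```text
slab t 14.7 [233.91, 1118, 233.97, 1116]
t 14.7 pos [516.   -0.7 156.3] xaxis [ 0.  0. -1.] jaw -59.61 q6 0.82 F [-0.9  2.2  5. ] M [ 0.33  0.21 -0.09] gap 0.69
shift [0. 0. 0.] roll 0
```

{"fn": "arm_command", "kwargs": {
  "targets": [
    [0,0,0,-0.04],
    [0,0,0,-0.06],
    [0,0,0,-0.06]
  ]
}}

```text
t: 15.0
ee_pos: [516.0, -0.7, 156.3]
tool_rot: [0.342, 0.619, -0.342, 0.619]
ft_force: [-1.3, 2.1, 4.4]
finger_gap: 0.691
```

```bash
python3 -c "
from h import *
slab()"
```

```text
slab t 15.05 [232.32, 1119, 232.56, 1119]
t 15.05 pos [516.   -0.7 156.3] xaxis [ 0.  0. -1.] jaw -57.89 q6 0.79 F [-0.8  2.2  4.9] M [ 0.3   0.24 -0.09] gap 0.686
shift [0. 0. 0.] roll 0
```

The slab is moving, at about 5 mm/s. I'll open slightly more and watch.

{"fn": "arm_command", "kwargs": {
  "targets": [
    [0,0,0,-0.03],
    [0,0,0,-0.04],
    [0,0,0,-0.04],
    [0,0,0,-0.04]
  ]
}}

```text
t: 15.45
ee_pos: [516.0, -0.6, 156.3]
tool_rot: [0.336, 0.622, -0.336, 0.622]
ft_force: [-1.5, 1.6, 5.9]
finger_gap: 0.691
```

```bash
python3 -c "
from h import *
slab()"
```

```text
slab t 15.5 [229.07, 1118, 229.06, 1118]
t 15.5 pos [516.   -0.6 156.3] xaxis [ 0.  0. -1.] jaw -56.75 q6 0.77 F [-1.8  1.4  6.9] M [ 0.35  0.2  -0.13] gap 0.692
shift [0. 0. 0.] roll 0
```

{"fn": "arm_command", "kwargs": {
  "targets": [
    [0,0,0,0],
    [0,0,0,0],
    [0,0,0,0],
    [0,0,0,0],
    [0,0,0,0]
  ]
}}

```text
t: 16.0
ee_pos: [516.0, -0.7, 156.3]
tool_rot: [0.336, 0.622, -0.336, 0.622]
ft_force: [-0.6, 0.9, 5.5]
finger_gap: 0.69
```

```bash
python3 -c "
from h import *
slab()"
```

```text
slab t 16.05 [224.47, 1114, 224.58, 1118]
t 16.05 pos [516.   -0.6 156.3] xaxis [ 0.  0. -1.] jaw -56.75 q6 0.77 F [-1.6  1.9  4.8] M [ 0.32  0.23 -0.16] gap 0.686
shift [0. 0. 0.] roll 0
```

It is steady at about 8 mm/s with 34 mm to go. I'll hold here.

{"fn": "arm_command", "kwargs": {
  "targets": [
    [0,0,0,0],
    [0,0,0,0],
    [0,0,0,0],
    [0,0,0,0],
    [0,0,0,0]
  ]
}}

```text
t: 16.55
ee_pos: [516.0, -0.6, 156.3]
tool_rot: [0.336, 0.622, -0.336, 0.622]
ft_force: [-0.9, 1.7, 4.8]
finger_gap: 0.69
```

{"fn": "arm_command", "kwargs": {
  "targets": [
    [0,0,0,0],
    [0,0,0,0],
    [0,0,0,0],
    [0,0,0,0],
    [0,0,0,0]
  ]
}}

```text
t: 17.05
ee_pos: [516.0, -0.7, 156.3]
tool_rot: [0.336, 0.622, -0.336, 0.622]
ft_force: [-1.4, 2.1, 5.3]
finger_gap: 0.691
```

```bash
python3 -c "
from h import *
slab()"
```

```text
slab t 17.1 [215.87, 1115, 215.83, 1117]
t 17.1 pos [516.   -0.6 156.3] xaxis [ 0.  0. -1.] jaw -56.75 q6 0.77 F [-1.8  2.6  5.7] M [ 0.28  0.23 -0.15] gap 0.685
shift [0. 0. 0.] roll 0
```

{"fn": "arm_command", "kwargs": {
  "targets": [
    [0,0,0,0],
    [0,0,0,0],
    [0,0,0,0],
    [0,0,0,0],
    [0,0,0,0]
  ]
}}

```text
t: 17.6
ee_pos: [516.0, -0.6, 156.3]
tool_rot: [0.336, 0.622, -0.336, 0.622]
ft_force: [-1.9, 1.2, 5.4]
finger_gap: 0.69
```

{"fn": "arm_command", "kwargs": {
  "targets": [
    [0,0,0,0],
    [0,0,0,0],
    [0,0,0,0],
    [0,0,0,0],
    [0,0,0,0]
  ]
}}

```text
t: 18.1
ee_pos: [516.0, -0.7, 156.3]
tool_rot: [0.336, 0.622, -0.336, 0.622]
ft_force: [-1.7, 1.9, 6.1]
finger_gap: 0.688
```

{"fn": "arm_command", "kwargs": {
  "targets": [
    [0,0,0,0],
    [0,0,0,0],
    [0,0,0,0],
    [0,0,0,0],
    [0,0,0,0]
  ]
}}

```text
t: 18.6
ee_pos: [516.0, -0.6, 156.3]
tool_rot: [0.336, 0.622, -0.336, 0.622]
ft_force: [-1.5, 1.3, 6.6]
finger_gap: 0.688
```

{"fn": "arm_command", "kwargs": {
  "targets": [
    [0,0,0,0],
    [0,0,0,0],
    [0,0,0,0],
    [0,0,0,0],
    [0,0,0,0]
  ]
}}

```text
t: 19.1
ee_pos: [516.0, -0.6, 156.3]
tool_rot: [0.336, 0.622, -0.336, 0.622]
ft_force: [-1.0, 3.1, 5.4]
finger_gap: 0.686
```

```bash
python3 -c "
from h import *
slab()"
```

```text
slab t 19.15 [199.8, 1121, 199.87, 1121]
t 19.15 pos [516.   -0.6 156.3] xaxis [ 0.  0. -1.] jaw -56.75 q6 0.77 F [-0.9  1.5  5.1] M [ 0.34  0.24 -0.13] gap 0.687
shift [0. 0. 0.] roll 0
```

{"fn": "arm_command", "kwargs": {
  "targets": [
    [0,0,0,0],
    [0,0,0,0],
    [0,0,0,0],
    [0,0,0,0],
    [0,0,0,0]
  ]
}}

```text
t: 19.65
ee_pos: [516.0, -0.7, 156.3]
tool_rot: [0.336, 0.622, -0.336, 0.622]
ft_force: [-1.0, 1.6, 5.4]
finger_gap: 0.69
```

{"fn": "arm_command", "kwargs": {
  "targets": [
    [0,0,0,0],
    [0,0,0,0],
    [0,0,0,0],
    [0,0,0,0],
    [0,0,0,0]
  ]
}}

```text
t: 20.15
ee_pos: [516.0, -0.6, 156.3]
tool_rot: [0.336, 0.622, -0.336, 0.622]
ft_force: [-0.8, 2.2, 5.5]
finger_gap: 0.691
```

{"fn": "arm_command", "kwargs": {
  "targets": [
    [0,0,0,0],
    [0,0,0,0],
    [0,0,0,0],
    [0,0,0,0],
    [0,0,0,0]
  ]
}}

```text
t: 20.65
ee_pos: [516.0, -0.7, 156.3]
tool_rot: [0.336, 0.622, -0.336, 0.622]
ft_force: [-1.8, 2.0, 5.5]
finger_gap: 0.69
```

{"fn": "arm_command", "kwargs": {
  "targets": [
    [0,0,0,0],
    [0,0,0,0],
    [0,0,0,0],
    [0,0,0,0],
    [0,0,0,0]
  ]
}}

```text
t: 21.15
ee_pos: [516.0, -0.6, 156.3]
tool_rot: [0.336, 0.622, -0.336, 0.622]
ft_force: [-2.0, 1.3, 5.9]
finger_gap: 0.688
```

```bash
python3 -c "
from h import *
slab();slab()"
```

```text
slab t 21.2 [191.29, 1116, 191.35, 1110]
t 21.2 pos [516.   -0.6 156.3] xaxis [ 0.  0. -1.] jaw -56.75 q6 0.77 F [-2.   1.4  6.4] M [ 0.34  0.28 -0.16] gap 0.687
shift [0. 0. 0.] roll 0
slab t 21.25 [191.49, 1117, 191.25, 1111]
t 21.25 pos [516.   -0.6 156.3] xaxis [ 0.  0. -1.] jaw -56.75 q6 0.77 F [-2.2  1.7  6.3] M [ 0.36  0.24 -0.2 ] gap 0.687
shift [0. 0. 0.] roll 0
```

{"fn": "arm_command", "kwargs": {
  "targets": [
    [0,0,0,0],
    [0,0,0,0],
    [0,0,0,0],
    [0,0,0,0],
    [0,0,0,0]
  ]
}}

```text
t: 21.75
ee_pos: [516.0, -0.7, 156.3]
tool_rot: [0.336, 0.622, -0.336, 0.622]
ft_force: [-0.7, 2.2, 5.6]
finger_gap: 0.691
```

```bash
python3 -c "
from h import *
slab()"
```

```text
slab t 21.8 [191.4, 1120, 191.3, 1111]
t 21.8 pos [516.   -0.7 156.3] xaxis [ 0.  0. -1.] jaw -56.75 q6 0.77 F [-1.3  1.6  4.5] M [ 0.31  0.21 -0.12] gap 0.691
shift [0. 0. 0.] roll 0
```

The slab is down and still: 191.3 on both sides, a 44.3 mm drop. Now I'll close the valve, creeping at the end while watching the torque.

{"fn": "arm_command", "kwargs": {
  "targets": [
    [0,0,0,0.15],
    [0,0,0,0.3],
    [0,0,0,0.45],
    [0,0,0,0.6],
    [0,0,0,0.7]
  ]
}}

```text
t: 22.3
ee_pos: [515.8, -1.2, 156.3]
tool_rot: [0.439, 0.554, -0.44, 0.554]
ft_force: [-2.3, -0.2, 5.6]
finger_gap: 0.689
```

{"fn": "arm_command", "kwargs": {
  "targets": [
    [0,0,0,0.12],
    [0,0,0,0.24],
    [0,0,0,0.34],
    [0,0,0,0.42],
    [0,0,0,0.46]
  ]
}}

```text
t: 22.8
ee_pos: [515.7, -1.4, 156.3]
tool_rot: [-0.5, -0.5, 0.5, -0.5]
ft_force: [-2.9, -0.8, 6.8]
finger_gap: 0.69
```

```bash
python3 -c "
from h import *
slab()"
```

```text
slab t 22.85 [191.45, 1119, 191.3, 1112]
t 22.85 pos [515.7  -1.4 156.3] xaxis [-0.    -0.001 -1.   ] jaw -90.04 q6 1.35 F [-1.6 -0.2  5.7] M [-0.27  0.43  0.17] gap 0.687
shift [0. 0. 0.] roll 0
```

{"fn": "arm_command", "kwargs": {
  "targets": [
    [0,0,0,0.02],
    [0,0,0,0.04],
    [0,0,0,0.04]
  ]
}}

```text
t: 23.15
ee_pos: [515.7, -1.4, 156.3]
tool_rot: [-0.504, -0.495, 0.505, -0.496]
ft_force: [-2.4, 0.5, 5.3]
finger_gap: 0.69
```

```bash
python3 -c "
from h import *
go()"
```

```text
t 23.15 pos [515.7  -1.4 156.3] xaxis [-0.    -0.001 -1.   ] jaw -91.08 q6 1.37 F [-2.4  0.5  5.3] M [-0.37  0.42  0.25] gap 0.69
shift [0. 0. 0.] roll 0
```

{"fn": "arm_command", "kwargs": {
  "targets": [
    [0,0,0,0.02],
    [0,0,0,0.04],
    [0,0,0,0.04]
  ]
}}

```text
t: 23.45
ee_pos: [515.7, -1.5, 156.3]
tool_rot: [-0.509, -0.49, 0.51, -0.49]
ft_force: [-1.1, -1.1, 5.4]
finger_gap: 0.69
```

```bash
python3 -c "
from h import *
go()"
```

```text
t 23.45 pos [515.7  -1.5 156.3] xaxis [-0.    -0.001 -1.   ] jaw -92.23 q6 1.39 F [-1.1 -1.1  5.4] M [-0.35  0.42  0.19] gap 0.69
shift [0. 0. 0.] roll 0
```

{"fn": "arm_command", "kwargs": {
  "targets": [
    [0,0,0,0.02],
    [0,0,0,0.04],
    [0,0,0,0.04]
  ]
}}

```text
t: 23.75
ee_pos: [515.7, -1.5, 156.2]
tool_rot: [-0.514, -0.485, 0.515, -0.485]
ft_force: [-1.7, -0.3, 5.4]
finger_gap: 0.687
```

```bash
python3 -c "
from h import *
go()"
```

```text
t 23.75 pos [515.7  -1.5 156.2] xaxis [-0.    -0.001 -1.   ] jaw -93.38 q6 1.41 F [-1.7 -0.3  5.4] M [-0.32  0.44  0.18] gap 0.687
shift [0. 0. 0.] roll 0
```

{"fn": "arm_command", "kwargs": {
  "targets": [
    [0,0,0,0.02],
    [0,0,0,0.04],
    [0,0,0,0.04]
  ]
}}

```text
t: 24.05
ee_pos: [515.7, -1.5, 156.3]
tool_rot: [-0.519, -0.48, 0.52, -0.48]
ft_force: [-1.9, -1.7, 5.5]
finger_gap: 0.687
```

```bash
python3 -c "
from h import *
go()"
```

```text
t 24.05 pos [515.7  -1.5 156.3] xaxis [-0.    -0.002 -1.   ] jaw -94.52 q6 1.43 F [-1.9 -1.7  5.5] M [-0.38  0.44  0.17] gap 0.687
shift [0. 0. 0.] roll 0
```

{"fn": "arm_command", "kwargs": {
  "targets": [
    [0,0,0,0.02],
    [0,0,0,0.04],
    [0,0,0,0.04]
  ]
}}

```text
t: 24.35
ee_pos: [515.6, -1.5, 156.2]
tool_rot: [-0.524, -0.474, 0.525, -0.475]
ft_force: [-2.3, -0.7, 6.0]
finger_gap: 0.689
```

```bash
python3 -c "
from h import *
go()"
```

```text
t 24.35 pos [515.6  -1.5 156.2] xaxis [-0.    -0.002 -1.   ] jaw -95.66 q6 1.45 F [-2.3 -0.7  6. ] M [-0.44  0.52  0.19] gap 0.689
shift [0. 0. 0.] roll 0
```

{"fn": "arm_command", "kwargs": {
  "targets": [
    [0,0,0,0.02],
    [0,0,0,0.04],
    [0,0,0,0.04]
  ]
}}

```text
t: 24.65
ee_pos: [515.6, -1.6, 156.2]
tool_rot: [-0.528, -0.469, 0.529, -0.47]
ft_force: [-2.9, -0.1, 5.7]
finger_gap: 0.688
```

```bash
python3 -c "
from h import *
go()"
```

```text
t 24.65 pos [515.6  -1.6 156.2] xaxis [-0.    -0.002 -1.   ] jaw -96.81 q6 1.47 F [-2.9 -0.1  5.7] M [-0.39  0.52  0.23] gap 0.688
shift [0. 0. 0.] roll 0
```

{"fn": "arm_command", "kwargs": {
  "targets": [
    [0,0,0,0.02],
    [0,0,0,0.03],
    [0,0,0,0.03]
  ]
}}

```text
t: 24.95
ee_pos: [515.6, -1.6, 156.2]
tool_rot: [-0.532, -0.465, 0.533, -0.466]
ft_force: [-2.8, -1.4, 6.4]
finger_gap: 0.687
```

```bash
python3 -c "
from h import *
go()"
```

```text
t 24.95 pos [515.6  -1.6 156.2] xaxis [-0.001 -0.002 -1.   ] jaw -97.66 q6 1.49 F [-2.8 -1.4  6.4] M [-0.42  0.54  0.22] gap 0.687
shift [0. 0. 0.] roll 0
```

{"fn": "arm_command", "kwargs": {
  "targets": [
    [0,0,0,0.015],
    [0,0,0,0.03],
    [0,0,0,0.03]
  ]
}}

```text
t: 25.25
ee_pos: [515.3, -1.6, 156.2]
tool_rot: [-0.535, -0.461, 0.536, -0.462]
ft_force: [-3.3, -0.8, 7.1]
finger_gap: 0.687
```

```bash
python3 -c "
from h import *
go()"
```

```text
t 25.25 pos [515.3  -1.6 156.2] xaxis [-0.001 -0.002 -1.   ] jaw -98.49 q6 1.5 F [-3.3 -0.8  7.1] M [-0.37  0.64  0.47] gap 0.687
shift [0. 0. 0.] roll 0
```

{"fn": "arm_command", "kwargs": {
  "targets": [
    [0,0,0,0.015],
    [0,0,0,0.03],
    [0,0,0,0.03]
  ]
}}

```text
t: 25.55
ee_pos: [515.3, -1.5, 156.3]
tool_rot: [-0.538, -0.457, 0.54, -0.458]
ft_force: [-2.9, -1.3, 6.4]
finger_gap: 0.688
```

```bash
python3 -c "
from h import *
go()"
```

```text
t 25.55 pos [515.3  -1.5 156.3] xaxis [-0.001 -0.002 -1.   ] jaw -99.33 q6 1.52 F [-2.9 -1.3  6.4] M [-0.37  0.71  0.67] gap 0.688
shift [0. 0. 0.] roll 0
```

The stop is felt: torque rises to 0.67 N m at −99.3°. I'll relax the wind-up within the play, then release.

{"fn": "arm_command", "kwargs": {
  "targets": [
    [0,0,0,-0.03],
    [-0.001,0,0,-0.06],
    [-0.002,0,0,-0.075],
    [-0.002,0,0,-0.075]
  ]
}}

```text
t: 25.95
ee_pos: [515.9, -1.4, 156.4]
tool_rot: [-0.531, -0.467, 0.531, -0.467]
ft_force: [-0.2, -2.7, 3.0]
finger_gap: 0.692
```

```bash
python3 -c "
from h import *
go()"
```

```text
t 25.95 pos [515.9  -1.4 156.4] xaxis [-0.    -0.001 -1.   ] jaw -97.3 q6 1.48 F [-0.2 -2.7  3. ] M [-0.68  0.2  -0.06] gap 0.692
shift [0. 0. 0.] roll 0
```

{"fn": "arm_command", "kwargs": {
  "targets": [
    [0,0,0,0],
    [0,0,0,0],
    [0,0,0,0],
    [0,0,0,0],
    [0,0,0,0]
  ],
  "fingers": 0
}}

```text
t: 26.45
ee_pos: [515.9, -0.7, 156.3]
tool_rot: [0.531, 0.467, -0.531, 0.467]
ft_force: [0.3, -0.2, 0.0]
finger_gap: 0.996
```

{"fn": "arm_command", "kwargs": {
  "targets": [
    [-0.03,0,0,0],
    [-0.1,0,0,0],
    [-0.25,0,0,0],
    [-0.45,0,0,0],
    [-0.65,0,0,0]
  ]
}}

```text
t: 26.95
ee_pos: [515.5, -0.7, 288.0]
tool_rot: [-0.531, -0.467, 0.531, -0.467]
ft_force: [-0.4, -0.4, -0.7]
finger_gap: 0.995
```

```bash
python3 -c "
from h import *
go(400,1,280)"
```

```text
t 26.95 pos [515.5  -0.7 288. ] xaxis [-0.001  0.    -1.   ] jaw -97.32 q6 1.48 F [-0.4 -0.4 -0.7] M [ 0.05  0.01 -0.  ] gap 0.995
shift [ 0.0404 -0.5737  0.065 ] roll 0
```

{"fn": "arm_command", "kwargs": {
  "targets": [
    [0,-0.15,0,0],
    [0,-0.35,0,0],
    [0,-0.55,0,0],
    [0,-0.75,0,0],
    [0,-0.85,0,0]
  ]
}}

```text
t: 27.45
ee_pos: [344.5, 21.5, 286.8]
tool_rot: [0.531, 0.467, -0.531, 0.467]
ft_force: [1.3, -0.2, 0.3]
finger_gap: 1.001
```

```bash
python3 - <<'E'
from h import *
slab()
c=cap('top');W=cloud(c);f=c['frame'];hsv=cv2.cvtColor(f,cv2.COLOR_BGR2HSV)
b=np.zeros(f.shape[:2],bool);b[180:235,285:345]=1
m=(hsv[...,0]>20)&(hsv[...,0]<35)&(hsv[...,1]>110)&b&(W[...,2]>140)
P=W[m];print(len(P),np.percentile(P[:,2],[5,50,95]).round(1),cv2.minAreaRect(P[:,:2].astype(np.float32)))
A=cv2.resize(f[110:280,150:390],None,fx=3.3,fy=3.3,interpolation=cv2.INTER_CUBIC)
cv2.imwrite('pics/t9.png',A)
E
```

```text
slab t 27.5 [191.27, 1114, 191.36, 1113]
t 27.5 pos [342.8  21.9 286.9] xaxis [-0.001 -0.    -1.   ] jaw -97.27 q6 1.43 F [-2.1  2.  -1. ] M [ 0.12  0.12 -0.01] gap 1.001
shift [0. 0. 0.] roll 0
116 [171.2 175.9 180.5] ((514.7337036132812, 1.4939193725585938), (61.7373046875, 13.881999969482422), 82.13182830810547)
```

View pics/t9.png

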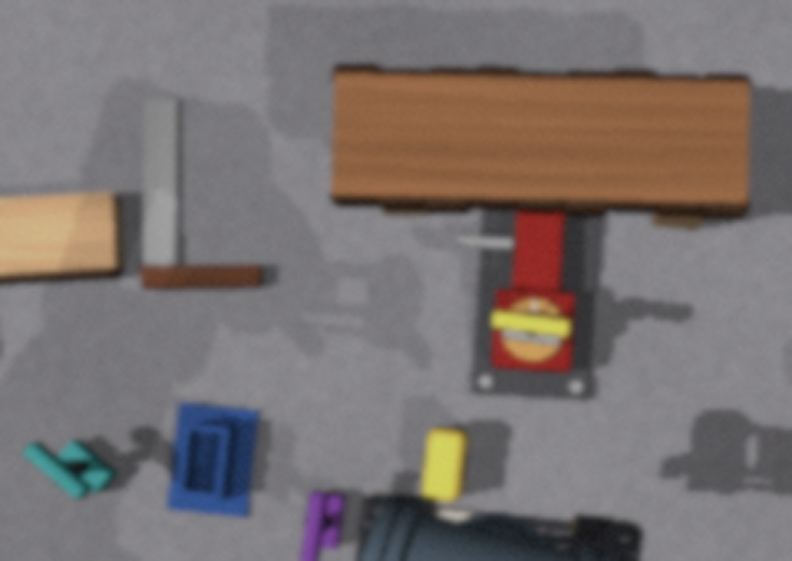

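The last picture shows the key standing upright on the valve at about (531,324) and the slab level on its bearers. The other bench items in view have not moved. The key top is at z≈176, where fully seated gives 175. I'm handing in.

```bash
python3 -c "
from cell import arm
print(arm.hand_in())"
```

```text
the job is handed in; nothing more can be done
None
```

The job is done and handed in at about 27.6 s of the 72 s allowed. The slab is down on its bearers, the valve is shut, and the key is standing seated on the valve.

- **Key:** I gripped the T-bar by its ends, so the gripper body stayed clear of the slab. The foot went down over the tab with 5 N of side force, which I eased off. It stopped at about 9 N on the disc, and I relieved that too. The last picture puts the key top at z≈176 mm; fully seated would be 175.
- **Lowering:** I opened the valve in small steps to about 0.64 rad of tool turn. The slab came down at about 8 mm/s and stopped level after about 44.3 mm. It read 191.3 mm on both sides in the last look.
- **Shutting:** I turned the valve back until the wrist torque rose from about 0.2 to 0.67 N m, which I took as the stop. I then eased back within the slot play and released. I didn't measure the valve angle directly; this rests on the torque rise, and on the key angle (about 82° against the tab's starting 86°), which fits the play.
- **Other checks:** The items visible in the last picture are unmoved. The hammer, screw jar and glue bottle were outside that crop, but the arm never went low near them. No check failed or disagreed, and the arm was clear of everything at the end.

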